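# Burnish down the lock tabs along a copper seam

### The arm

A 7-joint arm with a two-finger parallel gripper is mounted at the origin on the work surface. World frame = base frame: x ahead of the robot, y to its left, z up, the work surface at z = 0. Lengths are in m, angles in rad, forces in N, time in s.
With the tool pointing down it reaches from about 0.35 to 0.9 m from the base axis. Payload 7.2 kg.
Tool frame: the origin (TCP) lies between the finger pads; the fingertips stand 8 mm ahead of it and the grasp point (between the pads) lies 11 mm behind it; z points along the fingers, y is the direction in which the jaws open and shut (so a half turn about z gives the same grasp; the last joint's range is limited). The gripper opens to 88 mm and grips with 3 to 60 N. Pads are 20 mm wide; open, the fingers measure 115 mm over their backs; the gripper's body (75 mm by 178 mm) begins 61 mm behind the grasp point.
Start: joints at [-1.281, 0.411, -0.013, 1.596, 0.006, 1.134, -0.082], TCP at [0.219, 0.585, 0.231] pointing down, gripper open.
Joint ranges: [-2.95, 2.95], [-0.29, 1.99], [-1.47, 1.44], [0.14, 2.54], [-1.03, 4.17], [0.13, 1.85], [-2.86, 2.86]. Speed limits (rad/s): [2.39, 2.39, 3.01, 3.01, 3.14, 3.14, 3.14].

### API

Orientations are given as a unit quaternion [w, x, y, z].
In Python, from plant import manip gives the robot as it stands. The module is installed in compiled form; this text tells all that it offers.
- The arm moves only by the shell command python3 -m inch 'ROWS' [FORCE]. ROWS is JSON, a list of rows, each a list of 5 numbers: the closure, from -1 (fully open) to 1 (shut), then the shift along the world's x, y, z in units of 100 mm (1.0 is 100 mm), then the turn about the world's z in units of pi rad (1.0 is pi rad). A call has exactly 8 rows; each row is the pose to reach, as a shift and turn from the pose measured when the call began, turning the shorter way round; what a row does not reach only later rows make up. A row lasts 1/8 s, in which the tool goes at most 62.5 mm and 10.7 degrees, less where a joint would pass 70% of its speed; a pose out of reach is approached as far as the arm can. A call with a number of a shift or a turn outside -1 to 1 is refused whole. A call with a gripper value outside its range is refused whole. The fingers move at their own pace and stop on an object; FORCE is the grip in N (left out, the last holds). Time passes only in rows, so rows that repeat a pose let the fingers close, or fill a call up. It gives the time, the measured TCP pose, the force and the opening at its end, in the units of the state.
- manip.get_state(): the state, without advancing time (a new reading comes with each control period).
- manip.snapshot(name): name is "scene" or "top"; returns a dict with "frame" (384x512x3 uint8, blue, green, red), "z_map" (384x512 float32, m along the optical axis (not along the pixel's ray), 0 where there is no reading), "fx", "fy", "cx", "cy" (pixels), "rvec" (rotation vector, rad) and "tvec" (3), from world to camera coordinates, as OpenCV has them. Camera axes: x right, y down, z forward; pixel columns grow to the right and rows downward; lengths in m; the calibration is good to about 2 mm. A picture is of the moment at which its call begins.
- manip.close_job(): hands the job in, once; it reports no verdict.
Trained networks look in the newest picture that a camera, given by its name, has taken for a name from the list of things; names that differ only in an ending like _2 or _b are one class to them, and where a whole thing is asked for, a point or a joint stands for the part that bears it (a point fixed in the world has none). Each returns a list of dicts, best first, with "p" (0 to 1); they miss things now and then, are a little off and sometimes report something else, mostly with a low value. They report only what shows in the picture. A call takes as long as a camera call. They do not tell look-alikes from the thing itself.
- manip.silhouettes(camera, label): "mask" (384x512 bool, what is visible of it) and "at" ([column, row] in pixels, amid what is visible of it).
- manip.landmark_of(camera, label): "at" ([column, row] in pixels: a listed point, or the origin of a listed thing).
The state is a dict: "clock": time; "joint_positions": joint angles; "qd": joint speeds; "tau": joint torques, N m; "eef_pos": TCP position; "eef_rot": TCP orientation; "ft_force": force on the tool from outside, world axes, zero at the start; "torque": the same for the moment, N m; "opening": opening from 0.0 (shut) to 1.0 (fully open).
Only numpy, scipy, OpenCV 4.12 (cv2) and the standard library are available. Lean on these libraries where they do the work, as an engineer would, in place of code of your own. Each camera call takes 0.05 s, during which the arm holds its last target. There are 200 camera calls.

### The job

Take the orange-handled burnishing stylus from its wooden stand and run its tip along the bent seam of the copper panel, from the green dot at the first tab's hinge to the black dot at the far end, so that the six raised silver tabs are laid flat one after another. Make it one slow stroke (well under 15 cm per second) with light pressure, staying down on the panel from the first tab to the last, and let nothing but the stylus touch the panel. Then put the stylus back upright in its stand, fully down, leaving the jar, cutters and screwdriver where they are.

Things in the scene. Friction and masses are not known exactly. Their poses are not given: they have to be found in the camera images.
- stylus: burnishing stylus standing upright in the stand. Origin at the lower end of its steel tip, z up along it. From the tip: round polished, slippery steel shaft 8 mm across (rounded end), 0 to 60 mm; brass collar 26 mm across, 60 to 66 mm; square orange handle 18 x 18 mm, 66 to 126 mm, its faces normal to the body's x and y. Mass 0.12 kg. Grip the handle from above
- stylus_tip (a point): lower end of the stylus tip (the body's origin)
- stylus_grip (a point): middle of the stylus handle, 96 mm above the tip: the place to grip
- stand: fixed dark wooden block 70 x 70 x 64 mm high, with an upright through hole 16 mm across (3 mm chamfer) in the middle of its top. Origin: centre of its underside, on the bench, on the hole's axis. The stylus hangs in the hole with its collar on the top face, so its tip is then 4 mm above the bench
- panel: fixed grey soldering board 150 (x) x 270 (y) x 25 mm with a copper sheet 110 x 220 x 4 mm clipped flat on it; origin: centre of the board's underside, on the bench. The copper's upper face is 29 mm above the bench. Small dark clips at the sheet's corners stand 6 mm above it, at least 20 mm from the seam
- seam_start (a point): green dot (12 mm) at the seam's start, on the copper's upper face. The seam, a thin black line, runs straight 95 mm to seam_bend, then straight 95 mm to seam_end. Tabs lie along it, three a leg, each hinged at its end nearer the seam's start, the free end raised up to 14 mm and pointing on towards seam_end: the tip moved low along the seam rides them down
- seam_bend (a point): bend of the seam (44 degrees), on the copper's upper face. On each leg the three tabs' hinges lie 13, 39 and 65 mm from the leg's start, level with the copper. Tabs are silver, 20 mm long along the seam, 12 mm wide, 2 mm thick; each stays where it is left and takes about 1 N to bend
- seam_end (a point): black dot (12 mm) at the end of the seam, on the copper's upper face
- tab1 (a joint): hinge of the first tab from the seam's start, rad: 0 is raised (43 degrees up), 0.75 is flat, flush with the copper
- tab2 (a joint): hinge of the second tab from the seam's start, rad: 0 is raised (43 degrees up), 0.75 is flat, flush with the copper
- tab3 (a joint): hinge of the third tab from the seam's start, rad: 0 is raised (43 degrees up), 0.75 is flat, flush with the copper
- tab4 (a joint): hinge of the fourth tab from the seam's start, rad: 0 is raised (43 degrees up), 0.75 is flat, flush with the copper
- tab5 (a joint): hinge of the fifth tab from the seam's start, rad: 0 is raised (43 degrees up), 0.75 is flat, flush with the copper
- tab6 (a joint): hinge of the sixth tab from the seam's start, rad: 0 is raised (43 degrees up), 0.75 is flat, flush with the copper
- flux_jar: loose green glass jar with amber lid, 68 mm across, 85 mm high, origin at the centre of its underside; leave alone
- cutters: loose black-handled side cutters lying flat, about 110 x 75 x 14 mm, origin under the pivot; leave alone
- screwdriver: loose red-handled screwdriver lying flat, about 170 mm long; leave alone
Not all that is in view belongs to the job. What is shaped like the stylus but blue is not meant.

How it is judged:
By the outcome, as a careful person would: the job done as asked, in the order asked, and still so for the second after the job is handed in, with the robot touching nothing.
It also fails if it takes over 67 s, if anything falls off the work surface, if the arm or the gripper's body presses on something with over 40 N, if the wrist force passes 120 N, or if a joint passes its speed limit or range.

## Working session

There is one attempt and no reset: what is moved stays moved. The work goes in short steps, Python scripts to look and compute and a shell command to move; the robot and the scene stay as the last step left them, time stands still between calls to the robot, and variables do not carry over. Pictures are saved under pics/ and viewed, about 8 in all and at most 12, crops included, and the job is handed in when it is done.

```bash
mkdir -p pics
cat > h.py <<'E'
import numpy as np, cv2
from plant import manip
def ray(s,uv,z=None):
    """pixel -> world; at plane z if given else by depth"""
    R=cv2.Rodrigues(np.array(s["rvec"],float))[0]; t=np.array(s["tvec"],float).ravel()
    u,v=uv; d=np.array([(u-s["cx"])/s["fx"],(v-s["cy"])/s["fy"],1.])
    c=-R.T@t; w=R.T@d
    k=(z-c[2])/w[2] if z is not None else s["z_map"][int(round(v)),int(round(u))]
    return c+k*w
def cloud(s):
    R=cv2.Rodrigues(np.array(s["rvec"],float))[0]; t=np.array(s["tvec"],float).ravel()
    v,u=np.mgrid[:384,:512]; z=s["z_map"]
    P=np.stack([(u-s["cx"])/s["fx"]*z,(v-s["cy"])/s["fy"]*z,z],-1)
    return (P-t)@R
E
python3 - <<'E'
from h import *
np.set_printoptions(precision=4,suppress=True)
ims=[]
for c in("top","scene"):
    s=manip.snapshot(c); cv2.imwrite(f"pics/{c}0.png",s["frame"])
    R=cv2.Rodrigues(np.array(s["rvec"],float))[0]; print(c,"cam",-R.T@np.ravel(s["tvec"]),s["fx"])
    Z={"stylus_tip":.004,"stylus_grip":.1,"stand":0,"seam_start":.029,"seam_bend":.029,"seam_end":.029,"stylus":.004,"panel":0,"flux_jar":0,"cutters":0,"screwdriver":0}
    for n,z in Z.items():
        for d in manip.landmark_of(c,n): print(c,n,np.round(d["at"],1),round(d["p"],2),ray(s,d["at"],z))
print(manip.get_state())
E
```

```text
top cam [0.3366 0.1212 1.171 ] 410.80149557555103
top stylus_tip [277.  232.7] 0.8 [0.4525 0.0457 0.004 ]
top stylus_tip [168.2 186. ] 0.55 [0.5815 0.3625 0.004 ]
top stylus_tip [151.9 125. ] 0.5 [0.7666 0.4221 0.004 ]
top stylus_grip [165.7 151.7] 0.78 [0.6561 0.355  0.1   ]
top stylus_grip [282.8 268.3] 0.76 [0.3519 0.0362 0.1   ]
top stylus_grip [137.2 202. ] 0.66 [0.5165 0.4219 0.1   ]
top stylus_grip [195.9 190.5] 0.42 [0.5507 0.2684 0.1   ]
top stand [200.9 194.9] 0.8 [0.558  0.2671 0.    ]
top seam_start [318.6 170. ] 0.7 [ 0.6323 -0.0705  0.029 ]
top seam_start [200.1 193.8] 0.6 [0.5557 0.2659 0.029 ]
top seam_bend [289.8 191.9] 0.93 [0.5665 0.012  0.029 ]
top seam_bend [198.1 199.2] 0.3 [0.54   0.2709 0.029 ]
top seam_end [255.6 182.1] 0.67 [0.5929 0.1095 0.029 ]
top stylus [156.2 126.8] 0.76 [0.7612 0.4089 0.004 ]
top stylus [278.1 230.4] 0.68 [0.4591 0.0426 0.004 ]
top stylus [164.1 186.9] 0.56 [0.5786 0.3743 0.004 ]
top stylus [197.7 200.7] 0.5 [0.5401 0.2751 0.004 ]
top stylus [103.6 182. ] 0.48 [0.5894 0.5506 0.004 ]
top panel [286.8 186.7] 0.94 [0.5877 0.018  0.    ]
t
[... 1293 characters left out ...]
11.4] 0.5 [0.5443 0.2626 0.004 ]
scene panel [214.6 230.6] 0.97 [0.5842 0.0156 0.    ]
scene flux_jar [113.5 227.7] 0.72 [ 0.5427 -0.2654 -0.    ]
scene cutters [283.1 168.7] 0.57 [0.3546 0.2483 0.    ]
{'clock': 1.2, 'joint_positions': array([-1.2812,  0.4111, -0.0127,  1.5962,  0.0056,  1.1343, -0.0822]), 'qd': array([-0.0003,  0.0002, -0.0009,  0.0007, -0.0004, -0.0014,  0.0003]), 'tau': array([  0.0011, -58.7762,   0.641 , -29.1379,  -0.0538,   0.0103,
         0.    ]), 'eef_pos': array([0.2189, 0.5854, 0.2307]), 'eef_rot': array([0.    , 0.1779, 0.984 , 0.    ]), 'ft_force': array([-0.7   , -0.3461,  0.0225]), 'torque': array([-0.0349,  0.0348, -0.0078]), 'opening': 0.9990898822213486}
```

Run:
```python
import cv2
a=cv2.imread("pics/top0.png");b=cv2.imread("pics/scene0.png")
cv2.imwrite("pics/v1.png",cv2.resize(a[90:300,80:420],(800,494),interpolation=cv2.INTER_CUBIC))
cv2.imwrite("pics/v2.png",cv2.resize(b[110:310,80:460],(800,421),interpolation=cv2.INTER_CUBIC))
```

```text
(no output)
```

View pics/v1.png

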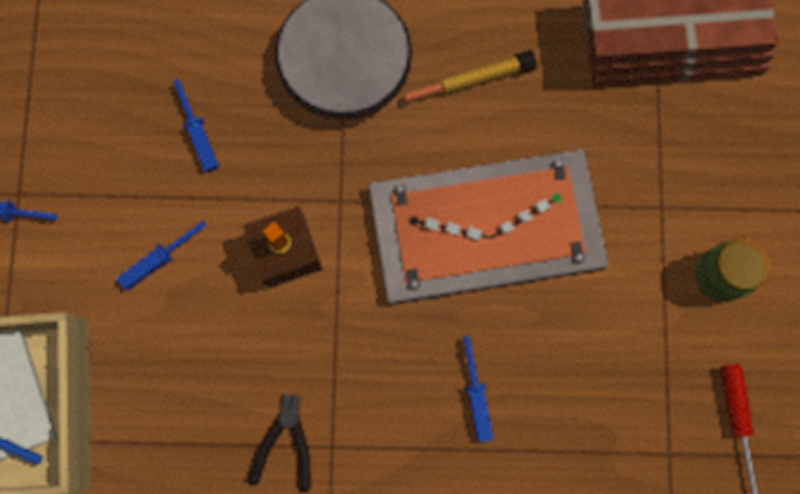

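View pics/v2.png

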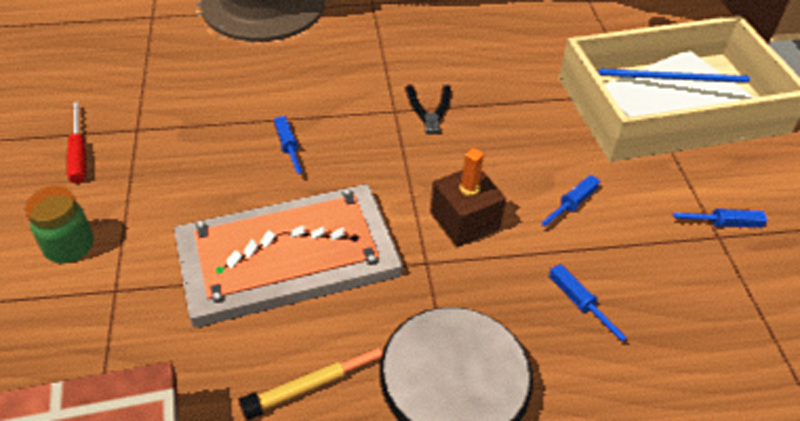

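```bash
cat > m.py <<'E'
from h import *
np.set_printoptions(precision=4,suppress=True)
def col(s,lo,hi): return cv2.inRange(cv2.cvtColor(s["frame"],cv2.COLOR_BGR2HSV),lo,hi)>0
if __name__=="__main__":
  for c in("top","scene"):
    s=manip.snapshot(c);P=cloud(s);x,y,z=P[...,0],P[...,1],P[...,2]; ok=s["z_map"]>0
    near=(abs(x-.555)<.06)&(abs(y-.268)<.06)&ok
    h=near&(z>.085); p=P[h]; top=p[p[:,2]>.122]
    print(c,"handle n",len(p),"zmax",p[:,2].max(),"mean",p.mean(0),"top",len(top),top.mean(0),"rect",cv2.minAreaRect(top[:,:2].astype(np.float32)*1000) if len(top)>4 else 0)
    t=P[near&(abs(z-.064)<.004)]; print(" stand top",len(t),t.mean(0),cv2.minAreaRect(t[:,:2].astype(np.float32)*1000))
    pan=P[ok&(abs(x-.58)<.09)&(abs(y-.02)<.15)&(abs(z-.025)<.008)]
    print(" board rect",cv2.minAreaRect(pan[:,:2].astype(np.float32)*1000), "copper z",np.median(P[ok&(abs(x-.58)<.02)&(abs(y-.05)<.02)][:,2]))
    hs=cv2.cvtColor(s["frame"],cv2.COLOR_BGR2HSV); R=(abs(x-.59)<.07)&(abs(y-.02)<.12)&ok
    g=R&(hs[...,0]>45)&(hs[...,0]<80)&(hs[...,1]>120); k=R&(hs[...,2]<60)&(abs(y-.11)<.02)
    for n,m in(("green",g),("black",k)):
        v,u=np.nonzero(m); print(" ",n,len(u),u.mean() if len(u) else 0,v.mean() if len(u) else 0, ray(s,(u.mean(),v.mean()),.029) if len(u) else 0)
    w=R&(hs[...,1]<60)&(hs[...,2]>110)&(z>.02)&(abs(x-.585)<.05)&(abs(y-.02)<.09)
    n,_,st,ce=cv2.connectedComponentsWithStats(w.astype(np.uint8))
    for i in range(1,n):
        if st[i,4]>5: print("  tab px",ce[i],st[i,4],ray(s,ce[i],.034))
    print(" tall drum",np.percentile(z[ok&(abs(x-.76)<.03)&(abs(y-.17)<.03)],95),"brick",z[ok&(x>.65)&(abs(y+.2)<.1)].max(),"tray",np.percentile(z[ok&(x>.2)&(x<.45)&(y>.38)&(y<.5)],99))
  q=manip.get_state()["eef_rot"]
  from scipy.spatial.transform import Rotation as Ro
  print(Ro.from_quat([*q[1:],q[0]]).as_matrix())
E
python3 m.py
```

```text
top handle n 74 zmax 0.13421415955665375 mean [0.5473 0.2626 0.1223] top 51 [0.5491 0.2638 0.1301] rect ((549.765869140625, 264.0768127441406), (18.280555725097656, 16.55095100402832), 46.501590728759766)
 stand top 515 [0.5481 0.2635 0.0641] ((550.2158203125, 264.36181640625), (71.20665740966797, 69.50386047363281), 20.211017608642578)
 board rect ((585.8179321289062, 18.74871826171875), (150.8201141357422, 270.0354919433594), 10.545632362365723) copper z 0.029712186810373242
  green 7 316.0 173.71428571428572 [ 0.6212 -0.0629  0.029 ]
  black 7 253.71428571428572 184.14285714285714 [0.5869 0.1147 0.029 ]
  tab px [310.1176 177.1765] 17 [ 0.6095 -0.0453  0.034 ]
  tab px [303.  181.5] 16 [ 0.5964 -0.025   0.034 ]
  tab px [263.1364 185.    ] 22 [0.5839 0.088  0.034 ]
  tab px [272.1429 186.9048] 21 [0.5789 0.0625 0.034 ]
  tab px [294.9333 186.4   ] 15 [ 0.5817 -0.002   0.034 ]
  tab px [280.9091 188.9091] 22 [0.5736 0.0376 0.034 ]
  tab px [311.0256 202.2821] 39 [ 0.537  -0.0473  0.034 ]
 tall drum 0.05099224839990451 brick 0.09814740640691104 tray 0.664893209410556
scene handle n 
[... 511 characters left out ...]
 -0.0646  0.029 ]
  black 9 247.44444444444446 223.66666666666666 [0.5929 0.1069 0.029 ]
  tab px [187.1053 214.4211] 19 [ 0.5459 -0.0563  0.034 ]
  tab px [220.8889 219.6667] 18 [0.5749 0.0358 0.034 ]
  tab px [230.55 220.15] 20 [0.5796 0.0619 0.034 ]
  tab px [239.7273 220.8636] 22 [0.5848 0.0866 0.034 ]
  tab px [206.7143 222.9643] 28 [ 0.5823 -0.0031  0.034 ]
  tab px [198.5484 227.6452] 31 [ 0.596  -0.0253  0.034 ]
  tab px [190.8235 232.5   ] 34 [ 0.6101 -0.0458  0.034 ]
  tab px [246.0588 236.4706] 17 [0.6393 0.0986 0.034 ]
 tall drum 0.04967229917971357 brick 0.09385874196125757 tray 0.32984163830950936
[[-0.9367  0.3502 -0.    ]
 [ 0.3502  0.9367  0.    ]
 [ 0.      0.     -1.    ]]
```

Run:
```python
import numpy as np, cv2
from scipy.optimize import least_squares
np.set_printoptions(precision=4,suppress=True)
tabs={1:[(.6095,-.0453),(.6101,-.0458)],2:[(.5964,-.025),(.596,-.0253)],3:[(.5817,-.002),(.5823,-.0031)],4:[(.5736,.0376),(.5749,.0358)],5:[(.5789,.0625),(.5796,.0619)],6:[(.5839,.088),(.5848,.0866)]}
S=[(.6212,-.0629),(.622,-.0646)];E=[(.5869,.1147),(.5929,.1069)]
def pts(p):
    a=p[2];u=np.array([np.cos(a),np.sin(a)]);b=a-np.radians(44);v=np.array([np.cos(b),np.sin(b)])
    s=np.array(p[:2]);m=s+.095*u;e=m+.095*v
    return s,m,e,u,v
def r(p):
    s,m,e,u,v=pts(p);o=[]
    for q in S:o+=list(s-q)
    for q in E:o+=list((e-q)*.4)
    for k,Q in tabs.items():
        c=(s+u*(.0203+.026*(k-1))) if k<4 else m+v*(.0203+.026*(k-4))
        for q in Q:o+=list(c-q)
    return o
f=least_squares(r,[.622,-.064,np.radians(125)],x_scale=[.01,.01,.1]);print(np.sqrt(np.mean(f.fun**2)),np.degrees(f.x[2]));print(np.array(pts(f.x)));print(np.round(f.fun.reshape(-1,2)*1000,1))
a=cv2.imread("pics/top0.png")[170:220,165:235];b=cv2.imread("pics/scene0.png")[170:235,270:340]
cv2.imwrite("pics/v3.png",np.hstack([cv2.resize(a,(400,286),interpolation=cv2.INTER_CUBIC),cv2.resize(b,(308,286),interpolation=cv2.INTER_CUBIC)]))
```

```text
0.0007771310881796648 122.50879383263573
[[ 0.6211 -0.0635]
 [ 0.5701  0.0167]
 [ 0.589   0.1097]
 [-0.5374  0.8433]
 [ 0.1992  0.98  ]]
[[-0.1 -0.6]
 [-0.9  1.1]
 [ 0.8 -2. ]
 [-1.6  1.1]
 [ 0.7 -1. ]
 [ 0.1 -0.5]
 [-0.2  0.6]
 [ 0.2  0.9]
 [ 0.5 -0.5]
 [-0.1  0.6]
 [ 0.5 -1.1]
 [-0.8  0.7]
 [ 0.4 -0.5]
 [-0.3  0.1]
 [ 0.6 -0.5]
 [-0.3  0.9]]
```

View pics/v3.png

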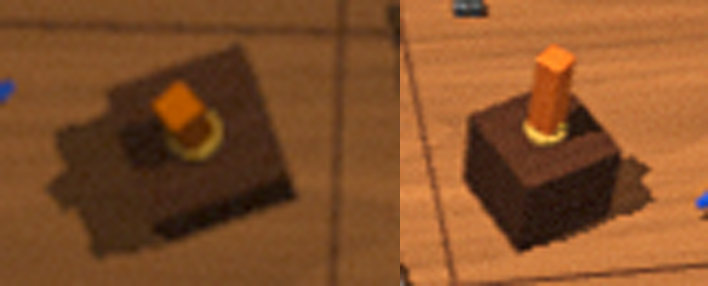

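```bash
python3 -m inch '[[-1,0.6,-0.6,0,-0.07],[-1,1,-1,0,-0.136],[-1,1,-1,0,-0.136],[-1,1,-1,0,-0.136],[-1,1,-1,0,-0.136],[-1,1,-1,0,-0.136],[-1,1,-1,0,-0.136],[-1,1,-1,0,-0.136]]'
```

```text
clock: 2.3
eef_pos: [0.3185, 0.4858, 0.2305]
eef_rot: [-0.0, 0.382, 0.924, -0.0]
ft_force: [-0.6, -1.0, 0.1]
opening: 1.004
```

Picture 3: the only orange-handled tool stands in the dark block (top px 196,189; scene px 305,190). The blue look-alikes lie flat at (276,250), (150,205), (163,140) and (82,180), so they don't fit. The handle's top shows as a diamond, so its faces are at 45°.

```bash
python3 -m inch '[[-1,0.4,-0.4,0,0],[-1,0.8,-0.8,0,0],[-1,1,-1,0,0],[-1,1,-1,0,0],[-1,1,-1,0,0],[-1,1,-1,0,0],[-1,1,-1,0,0],[-1,1,-1,0,0]]'; python3 -m inch '[[-1,0.4,-0.4,0,0],[-1,0.8,-0.8,0,0],[-1,1,-1,0,0],[-1,1,-1,0,0],[-1,1,-1,0,0],[-1,1,-1,0,0],[-1,1,-1,0,0],[-1,1,-1,0,0]]'; python3 -m inch '[[-1,0.33,-0.22,0,0],[-1,0.33,-0.22,-0.2,0],[-1,0.33,-0.22,-0.4,0],[-1,0.33,-0.22,-0.6,0],[-1,0.33,-0.22,-0.7,0],[-1,0.33,-0.22,-0.7,0],[-1,0.33,-0.22,-0.7,0],[-1,0.33,-0.22,-0.7,0]]'
```

```text
clock: 3.3
eef_pos: [0.4181, 0.3862, 0.2305]
eef_rot: [-0.0, 0.382, 0.924, -0.0]
ft_force: [0.0, -0.8, 0.3]
opening: 1.001
clock: 4.3
eef_pos: [0.5177, 0.2867, 0.2306]
eef_rot: [-0.0, 0.381, 0.925, -0.0]
ft_force: [-0.1, 0.4, -0.1]
opening: 1.0
clock: 5.3
eef_pos: [0.5511, 0.265, 0.1614]
eef_rot: [0.0, 0.381, 0.925, 0.001]
ft_force: [-1.0, -0.2, -1.0]
opening: 1.0
```

```bash
python3 -m inch '[[-1,0,0,-0.2,0],[-1,0,0,-0.4,0],[-1,0,0,-0.6,0],[-1,0,0,-0.72,0],[-1,0,0,-0.72,0],[0.3,0,0,-0.72,0],[0.6,0,0,-0.72,0],[1,0,0,-0.72,0]]' 45; python3 -m inch '[[1,0,0,0,0],[1,0,0,0,0],[1,0,0,0,0],[1,0,0,0,0],[1,0,0,0,0],[1,0,0,0,0],[1,0,0,0,0],[1,0,0,0,0]]'
```

```text
clock: 6.3
eef_pos: [0.5514, 0.2651, 0.0899]
eef_rot: [0.001, 0.381, 0.924, 0.001]
ft_force: [0.6, 0.7, -0.4]
opening: 0.704
clock: 7.3
eef_pos: [0.5514, 0.2651, 0.0899]
eef_rot: [0.001, 0.381, 0.925, 0.001]
ft_force: [-0.1, 0.3, -0.2]
opening: 0.204
```

```bash
python3 -m inch '[[1,0,0,0.15,0],[1,0,0,0.3,0],[1,0,0,0.45,0],[1,0,0,0.6,0],[1,0,0,0.75,0],[1,0,0,0.9,0],[1,0,0,1,0],[1,0,0,1,0]]'; python3 -m inch '[[1,0.1,-0.3,0,0],[1,0.2,-0.6,0,0],[1,0.3,-1,0,0],[1,0.3,-1,0,0],[1,0.3,-1,0,0],[1,0.3,-1,0,0],[1,0.3,-1,0,0],[1,0.3,-1,0,0]]'
python3 - <<'E'
from h import *
np.set_printoptions(precision=4,suppress=True)
ims=[]
st=manip.get_state();p=st["eef_pos"];print(p,st["ft_force"])
tipx=p+[0,0,-.0859]
for c in("top","scene"):
    s=manip.snapshot(c); cv2.imwrite(f"pics/{c}1.png",s["frame"])
    for n,z in(("stylus_tip",tipx[2]),("stylus_grip",p[2]+.011)):
        for d in manip.landmark_of(c,n)[:3]: print(c,n,np.round(d["at"],1),round(d["p"],2),ray(s,d["at"],z)-p)
    if c=="scene":
        u,v=cv2.projectPoints(tipx[None],np.array(s["rvec"],float),np.array(s["tvec"],float),np.array([[s["fx"],0,s["cx"]],[0,s["fy"],s["cy"]],[0,0,1]]),None)[0].ravel();print("expected tip px",u,v)
        f=s["frame"];u0,v0=int(u),int(v);u0=max(45,min(u0,466))
        cv2.imwrite("pics/v4.png",cv2.resize(f[v0-70:v0+40,u0-45:u0+45],None,fx=5.4,fy=5.4,interpolation=cv2.INTER_CUBIC))
E
```

```text
clock: 8.3
eef_pos: [0.5518, 0.2654, 0.1908]
eef_rot: [0.001, 0.381, 0.925, 0.002]
ft_force: [-0.3, -0.6, -1.5]
opening: 0.203
clock: 9.3
eef_pos: [0.5816, 0.166, 0.1907]
eef_rot: [0.001, 0.381, 0.925, 0.002]
ft_force: [1.6, -0.1, -1.1]
opening: 0.206
[0.5816 0.166  0.1907] [ 1.5712 -0.0813 -1.1102]
top stylus_tip [105.  182.6] 0.78 [-0.0156  0.3437 -0.0859]
top stylus_tip [165.1 185.4] 0.63 [-0.0198  0.184  -0.0859]
top stylus_tip [151.4 122.1] 0.54 [ 0.1562  0.2321 -0.0859]
top stylus_grip [138.8 206.5] 0.74 [-0.093   0.2228  0.011 ]
top stylus_grip [168.  151.4] 0.62 [0.045  0.1613 0.011 ]
top stylus_grip [ 71.2 177. ] 0.48 [-0.0243  0.3911  0.011 ]
scene stylus_tip [269.4 199.6] 0.73 [-0.0018  0.0006 -0.0859]
scene stylus_tip [376.8 271.5] 0.64 [ 0.2374  0.2055 -0.0859]
scene stylus_tip [402.  213.7] 0.63 [ 0.0828  0.3265 -0.0859]
scene stylus_grip [432.7 213.9] 0.77 [0.1663 0.3309 0.011 ]
scene stylus_grip [350.5 244.5] 0.65 [0.2252 0.1294 0.011 ]
scene stylus_grip [355.2 202.4] 0.63 [0.1151 0.1737 0.011 ]
expected tip px 269.25981516638444 200.1342041731412
```

View pics/v4.png

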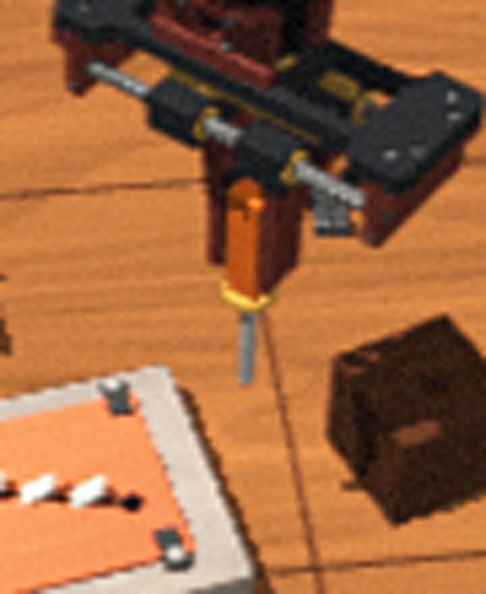

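Picture 4: the stylus hangs upright and square in the jaws with its tip at scene px (269,200), as predicted. The stand is empty and the tabs are untouched. Next I go above the green dot.

```bash
python3 -m inch '[[1,0.07,-0.4,0,0],[1,0.14,-0.8,0,0],[1,0.2,-1,0,0],[1,0.2,-1,0,0],[1,0.2,-1,0,0],[1,0.2,-1,0,0],[1,0.2,-1,0,0],[1,0.2,-1,0,0]]' 60;  python3 -m inch '[[1,0.07,-0.4,0,0],[1,0.14,-0.8,0,0],[1,0.19,-1,0,0],[1,0.19,-1,0,0],[1,0.19,-1,0,0],[1,0.19,-1,0,0],[1,0.19,-1,0,0],[1,0.19,-1,0,0]]'; python3 -m inch '[[1,0,-0.3,0,0],[1,0,-0.3,-0.1,0],[1,0,-0.3,-0.2,0],[1,0,-0.3,-0.3,0],[1,0,-0.3,-0.4,0],[1,0,-0.3,-0.5,0],[1,0,-0.3,-0.6,0],[1,0,-0.3,-0.6,0]]'
python3 - <<'E'
from h import *
np.set_printoptions(precision=4,suppress=True)
p=manip.get_state()["eef_pos"]
s=manip.snapshot("scene");tipx=p+[0,0,-.0859]
K=np.array([[s["fx"],0,s["cx"]],[0,s["fy"],s["cy"]],[0,0,1]])
print("tip exp",cv2.projectPoints(np.array([tipx,[.6211,-.0635,.029]]),np.array(s["rvec"],float),np.array(s["tvec"],float),K,None)[0].ravel())
for d in manip.landmark_of("scene","stylus_tip")[:2]: print(d["at"],d["p"],ray(s,d["at"],tipx[2])-p)
f=s["frame"]
cv2.imwrite("pics/v5.png",cv2.resize(f[170:265,150:270],None,fx=6,fy=6,interpolation=cv2.INTER_CUBIC))
E
```

```text
clock: 10.6
eef_pos: [0.6017, 0.0659, 0.1908]
eef_rot: [0.001, 0.381, 0.925, 0.002]
ft_force: [0.6, 0.4, -0.9]
opening: 0.2
clock: 11.6
eef_pos: [0.6207, -0.0335, 0.1909]
eef_rot: [0.001, 0.38, 0.925, 0.002]
ft_force: [0.8, 0.0, -0.5]
opening: 0.204
clock: 12.6
eef_pos: [0.6201, -0.0634, 0.1298]
eef_rot: [0.0, 0.38, 0.925, 0.001]
ft_force: [0.2, -0.4, -0.6]
opening: 0.205
tip exp [183.5452 233.8387 184.2958 237.5658]
[375.6, 271.5] 0.81 [ 0.1646  0.4602 -0.0859]
[400.2, 212.2] 0.81 [-0.009   0.5919 -0.0859]
```

View pics/v5.png

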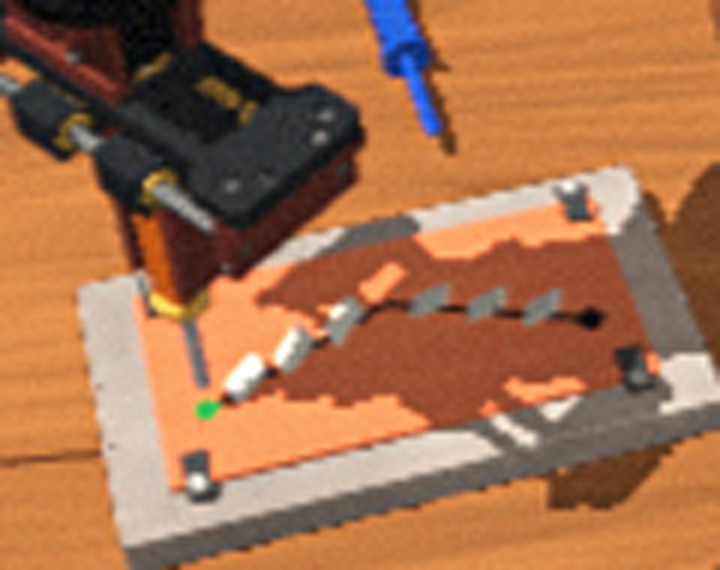

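Picture 5: the tip is at scene px (184,234), just above the green dot at (184,238). That agrees with the fit to about 1 mm. Descending gently.

```bash
python3 -m inch '[[1,0.01,0,-0.04,0],[1,0.01,0,-0.07,0],[1,0.01,0,-0.1,0],[1,0.01,0,-0.115,0],[1,0.01,0,-0.13,0],[1,0.01,0,-0.14,0],[1,0.01,0,-0.145,0],[1,0.01,0,-0.145,0]]'; python3 -m inch '[[1,0,0,-0.003,0],[1,0,0,-0.006,0],[1,0,0,-0.009,0],[1,0,0,-0.012,0],[1,0,0,-0.012,0],[1,0,0,-0.012,0],[1,0,0,-0.012,0],[1,0,0,-0.012,0]]'
```

```text
clock: 13.7
eef_pos: [0.6218, -0.0636, 0.1164]
eef_rot: [0.001, 0.38, 0.925, 0.002]
ft_force: [-0.5, 0.5, -1.6]
opening: 0.205
clock: 14.7
eef_pos: [0.6218, -0.0636, 0.1152]
eef_rot: [0.001, 0.38, 0.925, 0.002]
ft_force: [1.0, -0.8, -1.1]
opening: 0.206
```

```bash
python3 -m inch '[[1,0,0,-0.003,0],[1,0,0,-0.006,0],[1,0,0,-0.01,0],[1,0,0,-0.01,0],[1,0,0,-0.01,0],[1,0,0,-0.01,0],[1,0,0,-0.01,0],[1,0,0,-0.01,0]]'
```

```text
clock: 15.7
eef_pos: [0.6219, -0.0636, 0.1143]
eef_rot: [0.001, 0.38, 0.925, 0.002]
ft_force: [0.6, -0.6, 0.5]
opening: 0.207
```

```bash
python3 -m inch '[[1,0,0,-0.003,0],[1,0,0,-0.006,0],[1,0,0,-0.006,0],[1,0,0,-0.006,0],[1,0,0,-0.006,0],[1,0,0,-0.006,0],[1,0,0,-0.006,0],[1,0,0,-0.006,0]]'
```

```text
clock: 16.7
eef_pos: [0.6219, -0.0636, 0.114]
eef_rot: [0.001, 0.38, 0.925, 0.002]
ft_force: [-1.9, 0.2, 4.2]
opening: 0.207
```

```bash
python3 -m inch '[[1,-0.022,0.033,-0.004,0],[1,-0.043,0.067,-0.004,0],[1,-0.065,0.1,-0.004,0],[1,-0.086,0.134,-0.004,0],[1,-0.108,0.167,-0.004,0],[1,-0.13,0.201,-0.004,0],[1,-0.151,0.234,-0.004,0],[1,-0.173,0.268,-0.004,0]]'
```

```text
clock: 17.7
eef_pos: [0.6054, -0.0369, 0.1144]
eef_rot: [0.002, 0.38, 0.925, 0.002]
ft_force: [1.7, -1.3, 6.9]
opening: 0.204
```

```bash
python3 -m inch '[[1,-0.023,0.033,-0.005,0],[1,-0.046,0.067,-0.005,0],[1,-0.069,0.1,-0.005,0],[1,-0.091,0.134,-0.005,0],[1,-0.114,0.167,-0.005,0],[1,-0.137,0.201,-0.005,0],[1,-0.16,0.234,-0.005,0],[1,-0.183,0.268,-0.005,0]]'
python3 - <<'E'
from h import *
s=manip.snapshot("scene");f=s["frame"]
cv2.imwrite("pics/v6.png",cv2.resize(f[170:265,150:270],None,fx=6,fy=6,interpolation=cv2.INTER_CUBIC))
E
```

```text
clock: 18.7
eef_pos: [0.5874, -0.0102, 0.1141]
eef_rot: [0.003, 0.38, 0.925, 0.002]
ft_force: [2.3, -4.7, 5.0]
opening: 0.202
```

View pics/v6.png

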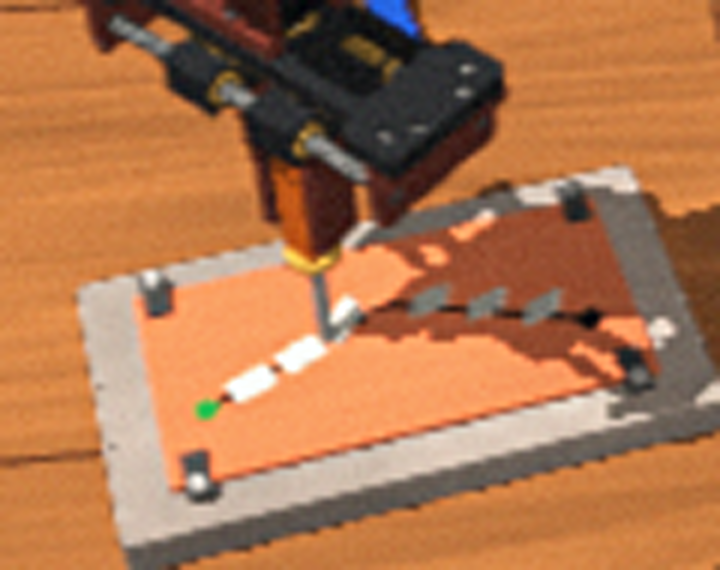

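Picture 6: tabs 1 and 2 lie flat on the seam, and the tip is at scene px (204,226) at tab 3's hinge. Continuing.

```bash
python3 -m inch '[[1,-0.022,0.034,-0.005,0],[1,-0.043,0.067,-0.005,0],[1,-0.065,0.101,-0.005,0],[1,-0.087,0.135,-0.005,0],[1,-0.108,0.168,-0.005,0],[1,-0.13,0.202,-0.005,0],[1,-0.151,0.235,-0.005,0],[1,-0.173,0.269,-0.005,0]]'
```

```text
clock: 19.75
eef_pos: [0.5702, 0.0169, 0.1139]
eef_rot: [0.003, 0.38, 0.925, 0.002]
ft_force: [0.6, -1.0, 6.3]
opening: 0.203
```

```bash
python3 -m inch '[[1,0.008,0.039,-0.004,0],[1,0.016,0.078,-0.004,0],[1,0.024,0.116,-0.004,0],[1,0.032,0.155,-0.004,0],[1,0.039,0.194,-0.004,0],[1,0.047,0.233,-0.004,0],[1,0.055,0.271,-0.004,0],[1,0.063,0.31,-0.004,0]]'
```

```text
clock: 20.75
eef_pos: [0.5767, 0.0476, 0.1142]
eef_rot: [0.004, 0.38, 0.925, 0.002]
ft_force: [0.3, -3.2, 10.0]
opening: 0.203
```

```bash
python3 -m inch '[[1,0.008,0.039,-0.004,0],[1,0.015,0.078,-0.004,0],[1,0.023,0.117,-0.004,0],[1,0.03,0.156,-0.004,0],[1,0.038,0.195,-0.004,0],[1,0.045,0.233,-0.004,0],[1,0.053,0.272,-0.004,0],[1,0.06,0.311,-0.004,0]]'; python3 -m inch '[[1,0.008,0.039,-0.004,0],[1,0.016,0.078,-0.004,0],[1,0.024,0.116,-0.004,0],[1,0.032,0.155,-0.004,0],[1,0.039,0.194,-0.004,0],[1,0.047,0.233,-0.004,0],[1,0.055,0.271,-0.004,0],[1,0.063,0.31,-0.004,0]]'
python3 - <<'E'
from h import *
s=manip.snapshot("scene");f=s["frame"]
cv2.imwrite("pics/v7.png",cv2.resize(f[170:265,150:270],None,fx=6,fy=6,interpolation=cv2.INTER_CUBIC))
E
```

```text
clock: 21.75
eef_pos: [0.5823, 0.0782, 0.1139]
eef_rot: [0.003, 0.381, 0.925, 0.001]
ft_force: [-1.6, -6.8, 10.1]
opening: 0.205
clock: 22.75
eef_pos: [0.5883, 0.1091, 0.1138]
eef_rot: [0.003, 0.381, 0.925, 0.001]
ft_force: [-0.1, -1.8, 8.9]
opening: 0.203
```

View pics/v7.png

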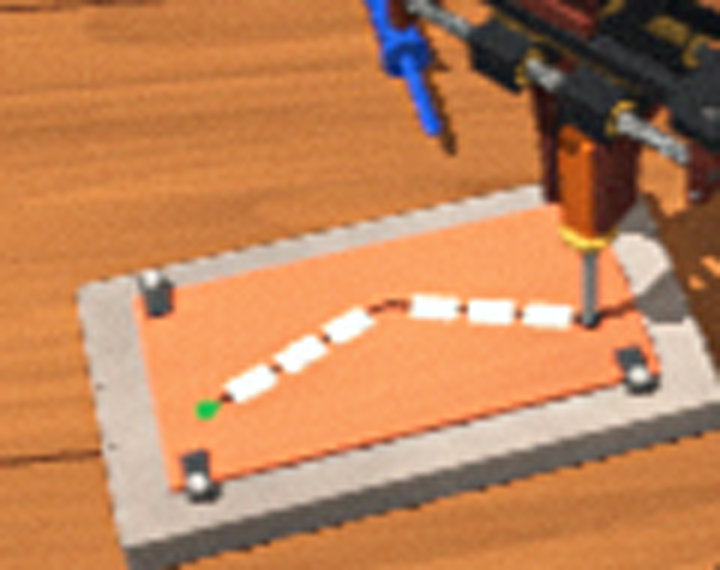

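Picture 7: all six tabs lie flat and the tip is on the black dot at scene px (248,223). Lifting off and returning to the stand.

```bash
python3 -m inch '[[1,0,0,0.05,0],[1,0,0,0.15,0],[1,0,0,0.3,0],[1,0,0,0.45,0],[1,0,0,0.6,0],[1,0,0,0.75,0],[1,0,0,0.8,0],[1,0,0,0.8,0]]'; python3 -m inch '[[1,-0.09,0.3,0,0],[1,-0.18,0.6,0,0],[1,-0.27,0.9,0,0],[1,-0.3,1,0,0],[1,-0.3,1,0,0],[1,-0.3,1,0,0],[1,-0.3,1,0,0],[1,-0.3,1,0,0]]'; python3 -m inch '[[1,-0.03,0.25,0,0],[1,-0.07,0.5,0,0],[1,-0.07,0.56,0,0],[1,-0.07,0.56,0,0],[1,-0.07,0.56,0,0],[1,-0.07,0.56,0,0],[1,-0.07,0.56,0,0],[1,-0.07,0.56,0,0]]'
```

```text
clock: 23.8
eef_pos: [0.5886, 0.11, 0.1942]
eef_rot: [0.004, 0.38, 0.925, 0.002]
ft_force: [0.2, -1.2, -0.6]
opening: 0.201
clock: 24.8
eef_pos: [0.5589, 0.2092, 0.1942]
eef_rot: [0.004, 0.381, 0.925, 0.002]
ft_force: [-0.1, 0.6, -0.8]
opening: 0.202
clock: 25.8
eef_pos: [0.5519, 0.2649, 0.1943]
eef_rot: [0.004, 0.381, 0.925, 0.002]
ft_force: [-0.8, -0.6, -1.0]
opening: 0.204
```

Run:
```python
from h import *
np.set_printoptions(precision=4,suppress=True)
p=manip.get_state()["eef_pos"];tipx=p+[0,0,-.0855]
s=manip.snapshot("scene")
K=np.array([[s["fx"],0,s["cx"]],[0,s["fy"],s["cy"]],[0,0,1]])
print("exp tip, hole px",cv2.projectPoints(np.array([tipx,[.5515,.264,.064]]),np.array(s["rvec"],float),np.array(s["tvec"],float),K,None)[0].ravel())
for d in manip.landmark_of("scene","stylus_tip")[:2]: print(d["at"],d["p"],ray(s,d["at"],tipx[2])-p)
cv2.imwrite("pics/v8.png",cv2.resize(s["frame"][150:245,250:350],None,fx=6,fy=6,interpolation=cv2.INTER_CUBIC))
```

```text
exp tip, hole px [304.3068 188.0164 302.2127 199.2229]
[399.8, 211.9] 0.71 [ 0.1092  0.2219 -0.0855]
[301.8, 188.3] 0.7 [ 0.0003 -0.0069 -0.0855]
```

View pics/v8.png

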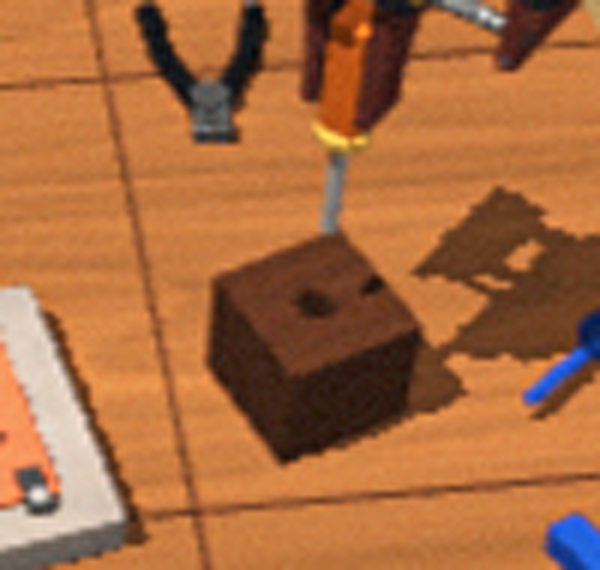

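Picture 8: the tip at scene px (305,189) and the hole at (302,200) both agree with their predicted pixels to about 1 px. The insertion can go straight down.

```bash
python3 -m inch '[[1,0,-0.005,-0.12,0],[1,0,-0.005,-0.24,0],[1,0,-0.005,-0.36,0],[1,0,-0.005,-0.48,0],[1,0,-0.005,-0.6,0],[1,0,-0.005,-0.72,0],[1,0,-0.005,-0.84,0],[1,0,-0.005,-0.9,0]]'; python3 -m inch '[[1,0,0,-0.03,0],[1,0,0,-0.06,0],[1,0,0,-0.09,0],[1,0,0,-0.12,0],[1,0,0,-0.14,0],[1,0,0,-0.15,0],[1,0,0,-0.15,0],[1,0,0,-0.15,0]]'
```

```text
clock: 26.9
eef_pos: [0.5516, 0.2644, 0.1032]
eef_rot: [0.004, 0.381, 0.925, 0.001]
ft_force: [-0.4, 0.1, -0.7]
opening: 0.202
clock: 27.9
eef_pos: [0.5516, 0.2644, 0.0899]
eef_rot: [0.003, 0.381, 0.925, 0.002]
ft_force: [-4.5, -1.9, 12.5]
opening: 0.204
```

```bash
python3 -m inch '[[1,0,0,0.002,0],[0.4,0,0,0.002,0],[0.2,0,0,0.002,0],[0,0,0,0.002,0],[-0.5,0,0,0.002,0],[-1,0,0,0.002,0],[-1,0,0,0.002,0],[-1,0,0,0.002,0]]'; python3 -m inch '[[-1,0,0,0.05,0],[-1,0,0,0.15,0],[-1,0,0,0.3,0],[-1,0,0,0.45,0],[-1,0,0,0.6,0],[-1,0,0,0.75,0],[-1,0,0,0.9,0],[-1,0,0,1,0]]'; python3 -m inch '[[-1,-0.2,0.2,0,0],[-1,-0.5,0.5,0,0],[-1,-0.8,0.8,0,0],[-1,-1,1,0,0],[-1,-1,1,0,0],[-1,-1,1,0,0],[-1,-1,1,0,0],[-1,-1,1,0,0]]'; python3 m.py | grep -E "handle|stand"
python3 - <<'E'
from h import *
a=manip.snapshot("scene")["frame"][110:310,80:460]
cv2.imwrite("pics/v9.png",cv2.resize(a,(800,421),interpolation=cv2.INTER_CUBIC))
E
```

```text
clock: 28.9
eef_pos: [0.5516, 0.2644, 0.0901]
eef_rot: [0.003, 0.381, 0.925, 0.002]
ft_force: [0.5, -0.4, -0.7]
opening: 0.915
clock: 29.9
eef_pos: [0.5519, 0.2645, 0.1913]
eef_rot: [0.004, 0.381, 0.925, 0.002]
ft_force: [0.1, -0.7, -0.9]
opening: 1.002
clock: 30.9
eef_pos: [0.4527, 0.3636, 0.1913]
eef_rot: [0.004, 0.382, 0.924, 0.002]
ft_force: [-0.3, 0.6, 0.3]
opening: 0.997
top handle n 75 zmax 0.1336863561320261 mean [0.5477 0.2625 0.1213] top 52 [0.5493 0.2636 0.1296] rect ((549.7118530273438, 264.0021667480469), (17.47461700439453, 16.7558650970459), 48.552127838134766)
 stand top 515 [0.5488 0.2633 0.0641] ((550.5078125, 264.1181335449219), (71.20155334472656, 69.62503814697266), 20.83125877380371)
scene handle n 130 zmax 0.1314286966090233 mean [0.5576 0.2617 0.1119] top 45 [0.555 0.263 0.128] rect ((553.2189331054688, 264.0149841308594), (16.599590301513672, 20.13214874267578), 43.6837043762207)
 stand top 388 [0.5598 0.2619 0.0635] ((552.998779296875, 264.1065368652344), (71.7899169921875, 71.02442932128906), 20.719575881958008)
```

View pics/v9.png

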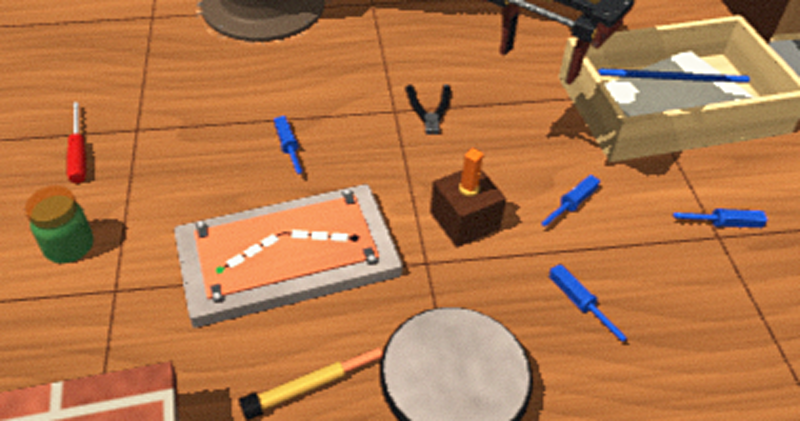

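Picture 9: the stylus is upright in its stand at scene px (305,190), at the same height as before. All six tabs lie flat, and the jar, cutters and screwdriver haven't moved. Handing in.

```bash
python3 -c "
from plant import manip
print(manip.close_job(), manip.get_state()['clock'])"
```

```text
the job is handed in; nothing more can be done
the job is handed in; nothing more can be done
```

The job is done and handed in at about 31 s of the 67 s allowed. I took the orange stylus from its stand, touched down on the green dot and made one continuous stroke to the black dot. It ran at about 3 cm/s, with the wrist reading 4–10 N upward at the end of each step. I then put the stylus back in its stand and moved the arm clear.

- **Tabs:** the last picture shows all six lying flat. I judged this by eye only, since there is no reading of the hinge angles.
- **Stylus:** it stands upright and fully down. The collar met the stand at the same tool height as when I gripped it (z = 0.0899), with a push of about 12 N. The measured top of the handle is within 1 mm of where it was before.
- **Other things:** the jar, cutters and screwdriver look unmoved in the last picture.
- **Disagreements:** the trained networks often reported the blue look-alikes as the stylus, and once put the tip 7 mm off. In those cases I went by the picture and the arm's own position. The two cameras differed by 3–8 mm on the raw positions of the stylus, stand and black dot. The tip still landed on both dots and in the hole.

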